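# Coating check on a base plate

## Robot

A 6-joint arm with a two-finger parallel gripper is mounted at the origin on a cart in front of the work surface, level with it; the furniture and walls round the work are solid. World frame = base frame: x ahead of the robot, y to its left, z up, the work surface at z = 0. Lengths are in mm, angles in rad, forces in N, time in s.
With the tool pointing down it reaches from about 375 to 900 mm from the base axis. Payload 3.1 kg.
Tool frame: the origin (TCP) lies at the very end of the fingers, on their centre line; the grasp point (between the pads) lies 19 mm behind it (arm.pinch_z is the distance from the TCP to the grasp point, in mm); z points along the fingers, y is the direction in which the jaws open and shut (so a half turn about z gives the same grasp; the last joint's range is limited). The gripper opens to 87 mm and grips with 3 to 60 N. Pads are 19 mm wide; open, the fingers measure 117 mm over their backs; the gripper's body (75 mm by 190 mm) begins 51 mm behind the grasp point.
Start: joints at [0.949, 0.527, 1.433, -0, 1.181, -0.178], TCP at [268.317, 564.449, 222.548] pointing down, gripper open.
Joint ranges: [-3.08, 3.08], [-0.75, 2.2], [0.22, 2.44], [-1.43, 4.57], [0, 2.65], [-2.85, 2.85]. Speed limits (rad/s): [2.79, 2.79, 3.14, 3.14, 3.14, 3.14].

## Interface

Orientations are given as a rotation vector (axis times angle).
In Python, from rig import arm, snapshot, job gives the robot as it stands.
- The arm moves only by the tool carry_out, never from a script. Its argument "moves" is a list of rows, each a list of 3 entries, a list of its own where there are three numbers: the shift along the world's x, y, z in m, then the turn about the world's z in degrees, then the closure in counts, from 0 (fully open) to 255 (shut). A call has 1 to 5 rows; each row shifts and turns the pose as measured when the row begins; what a row does not reach is not made up. A row lasts 1/10 s, in which the tool goes at most 50 mm and 8.59 degrees, less where a joint would pass 70% of its speed; a pose out of reach is approached as far as the arm can. A call is refused whole if a number of a shift passes 0.05 or a number of a turn 8.59, either way. A call with a gripper value outside its range is refused whole. The fingers move at their own pace and stop on an object; "grip_force" is the grip in N (left out, the last holds). Time passes only in rows, so rows that do not move let the fingers close. It gives the time, the measured TCP pose, the force and the opening at its end, in the units of the state.
- arm.state(): the state, without advancing time (a new reading comes with each control period).
- snapshot(name): name is "scene" or "top" or "wrist"; returns a dict with "pixels" (420x560x3 uint8, red, green, blue), "depth" (420x560 float32, mm along the optical axis (not along the pixel's ray), 0 where there is no reading), "fov_y" (degrees; the focal length in pixels is half the picture's height over the tangent of half this angle, whatever the lens; pixels are square), "cx", "cy" (the principal point, pixels), "D" ([k1, k2, p1, p2, k3] as OpenCV has them; the pictures are not rectified), "world_to_cam" (4x4, takes a point from world to camera coordinates). Camera axes: x right, y down, z forward; pixel columns grow to the right and rows downward; lengths in mm; the calibration is good to about 2 mm. A picture is of the moment at which its call begins.
- job.close_job(): hands the job in, once; it reports no verdict.
The state is a dict: "time": time; "joint_pos": joint angles; "dq": joint speeds; "joint_efforts": joint torques, N m; "position": TCP position; "tool_rot": TCP orientation; "ft_force": force on the tool from outside, world axes, zero at the start; "wrist_torque": the same for the moment, N m; "grip_width": finger opening in mm.
Only numpy, scipy, OpenCV 4.12 (cv2) and the standard library are available. Lean on these libraries where they do the work, as an engineer would, in place of code of your own. Each camera call takes 0.05 s, during which the arm holds its last target. There are 200 camera calls.

## Task

Push the green base plate square and flush into the corner of the two aluminium fences so that it cannot shift. Then draw the pen gauge out of its leaning stand and hold it upright on the plate, tip inside the white ring, pressed lightly so that its spring tip is about half-way in. Finish like that, still holding the pen there for the reading; leave the other things alone.

Things in the scene. Friction and masses are not known exactly. Their poses are not given: they have to be found in the camera images.
- fence_corner (a point): inner corner of the fixed brown squaring board (280 x 260 x 12 mm), on its top, 95 mm along +x and 85 mm along +y from its centre. Axes x, y run parallel to the fences: far fence face at x = 0, left fence face at y = 0, free board at x < 0, y < 0. Fences: aluminium bars 22 mm wide, 22 mm above the board; far one 225 mm long, left one 190 mm, 10 mm gap at the corner
- plate_center (a point): centre (half-way up) of the loose base plate, 120 mm (its x) by 90 mm (its y) by 15 mm, 0.4 kg, green on top, bare aluminium sides, four screw holes; up to 7 N slides it. It lies flat on the board, some centimetres short of the fences and turned a little. Home, its +x edge (90 mm long) lies against the far fence and its +y edge (120 mm long) against the left fence
- plate_corner (a point): the plate's lower corner at its +x, +y end, which comes to the fence corner; 60 and 45 mm from the plate's centre
- ring_spot (a point): centre of the white ring (inner diameter 17 mm, outer 21 mm, with a small dot in the middle) on the plate's top face, 12 mm to -x and 6 mm to -y of the plate's centre; only one ring is marked
- stand_rim (a point): centre of the mouth of the pen's stand: a fixed dark foot 105 x 85 x 14 mm with a grey tube (31 mm outside, 20 mm bore), mouth 74 mm above the table, leaning 25 degrees, top toward the foot's -x side. Axes are the foot's: x forward, z up; the foot's middle lies 8 mm along +x from the mouth. The pen is drawn out along the tube, by at least 60 mm
- pen_grip (a point): middle of the pen gauge's grip. Pen: 130 mm long without its tip, 0.14 kg, z axis from tip to top. Pale square grip 27 mm (its x, screen on the -x side) by 25 mm (its y), from 40 mm above to 40 mm below this point; then a black collar 30 mm wide, 5 mm high, that rests on the stand's mouth; then a steel nose 18 mm thick, ending 90 mm below this point. Starts leaning in the stand; taken across its y
- pen_tip (a point): end of the pen's brass spring tip, 6 mm thick and rounded: 101 mm below pen_grip on the pen's axis when it is out, up to 8 mm less when it is pressed in
- tip (a joint): how far the spring tip is pressed into the nose, in m: 0 fully out, 0.008 bottomed. A spring holds it out: about 1.4 N starts it, about 3.2 N presses it half in (0.004), about 5 N bottoms it
- tape_roll: bystander: pale masking tape roll, 104 mm across, 25 mm high; it and the pen's stand may be on either side of the board
- sanding_block: bystander: brown sanding block, 67 x 99 x 24 mm
- marker_black: bystander: black felt marker, 130 mm long
- screwdriver_yellow: bystander: screwdriver with a yellow handle, 230 mm long
- alu_block: bystander: plain aluminium block, 50 x 70 x 25 mm
- accent_circ_a2: bystander: small green roof-shaped sign piece, 48 x 100 x 49 mm
- spring_clamp: bystander: black spring clamp with orange tips, 51 x 108 x 22 mm

How it is judged (in metres and radians):
On the way, in this order (a step that is already met when the one before it is completed fails the run):
1. the plate lies square and flush in the fence corner (x of plate_corner in the frame of fence_corner between -0.0025 and 0.002 m and y of plate_corner in the frame of fence_corner between -0.0025 and 0.002 m and angle between the x axis of plate_center and the x axis of fence_corner, either way round below 0.025 rad and z of plate_center in the frame of fence_corner below 0.0095 m and angle between plate_center's own z axis and vertical below 0.03 rad), for 0.2 s.
2. the pen is drawn out of its stand in the fingers (distance between pen_tip and stand_rim above 0.1 m and contact force between the fingers and pen above 1 N and contact force between pen and stand below 0.1 N), for 0.1 s.
At the end, for the whole second after the job is handed in: Plate flush (corner within 2.5 mm of each fence, square within 0.025 rad, flat); the fingers hold the pen still, upright within 0.1 rad, its tip within 8 mm of the ring's centre, pressed in 1.5 to 6.8 mm of 8 mm, with 1 to 7 N on the plate, clear of stand and board (all of step 1 and horizontal distance between pen_tip and ring_spot below 0.008 m and angle between pen_grip's own z axis and vertical below 0.1 rad and value of joint tip between 0.0015 and 0.0068 m and contact force between pen and plate between 1 and 7 N and contact force between the fingers and pen above 1 N and contact force between pen and stand below 0.1 N and contact force between pen and board below 0.1 N and linear speed of pen below 0.02 m/s and angular speed of pen below 0.2 rad/s); the arm keeps its last pose, push and grip.
It fails at once if the pen is pressed hard on the plate (over 15 N) (contact force between pen and plate above 15 N).
It fails at once if a bystander is moved by more than 25 mm (distance of any of tape_roll, sanding_block, marker_black, screwdriver_yellow, alu_block, accent_circ_a2, spring_clamp from where it was at the start of the episode above 0.025 m).
It also fails if it takes over 67 s, if anything falls off the work surface, if the arm or the gripper's body presses on something with over 40 N, if the wrist force passes 120 N, or if a joint passes its speed limit or range.

## Working session

There is one attempt and no reset: what is moved stays moved. The work goes in short steps, Python scripts to look and compute and a tool call to move; the robot and the scene stay as the last step left them, time stands still between calls to the robot, and variables do not carry over. Pictures are saved under pics/ and viewed, about 8 in all and at most 12, crops included, and the job is handed in when it is done.

Besides the shell and the picture viewer there is one more tool, called after "Call:" as name(argument=value, ...) on one line, values as JSON. carry_out: Moves the arm, as the interface text tells. Its arguments: {"type":"object","properties":{"moves":{"type":"array","items":{"type":"array"}},"grip_force":{"type":"number"}},"required":["moves"]}

```bash
ls; mkdir -p pics
cat > h.py <<'E'
import numpy as np, cv2
from rig import arm, snapshot, job
def K(s):
    f=210/np.tan(np.radians(s["fov_y"])/2)
    return np.array([[f,0,s["cx"]],[0,f,s["cy"]],[0,0,1.]])
def save(s,n,crop=None,sc=1):
    im=cv2.cvtColor(s["pixels"],cv2.COLOR_RGB2BGR)
    if crop: x0,y0,x1,y1=crop; im=im[y0:y1,x0:x1]
    cv2.imwrite(f"pics/{n}.png",cv2.resize(im,None,fx=sc,fy=sc,interpolation=cv2.INTER_CUBIC))
def ray(s,uv):
    p=cv2.undistortPoints(np.array(uv,float).reshape(-1,1,2),K(s),np.array(s["D"],float)).reshape(-1,2)
    T=np.linalg.inv(np.array(s["world_to_cam"]));d=np.c_[p,np.ones(len(p))]@T[:3,:3].T
    return T[:3,3],d
def atz(s,uv,z):
    o,d=ray(s,uv); t=(np.broadcast_to(z,len(d))-o[2])/d[:,2]; return o+d*t[:,None]
def atdepth(s,uv):
    o,d=ray(s,uv); dep=np.array([np.median(s["depth"][int(v)-1:int(v)+2,int(u)-1:int(u)+2]) for u,v in uv]); return o+d*dep[:,None]
def proj(s,P):
    T=np.array(s["world_to_cam"]);P=np.array(P,float).reshape(-1,3)
    return cv2.projectPoints(P,cv2.Rodrigues(T[:3,:3])[0],T[:3,3],K(s),np.array(s["D"],float))[0].reshape(-1,2)
E
python3 - <<'E'
from h import *
import pickle
for n in("scene","top"):
    s=snapshot(n); pickle.dump(s,open(n+".pkl","wb"))
    save(s,n+"1",None,1.42)
    print(n,s["fov_y"],s["D"],np.linalg.inv(np.array(s["world_to_cam"]))[:3].round(2).tolist())
print(arm.state(), arm.pinch_z)
E
```

```text
pics
scene 46.54699537610399 [-0.05540759  0.          0.          0.          0.        ] [[0.82, -0.37, 0.43, -193.01], [-0.57, -0.55, 0.61, -1022.86], [0.01, -0.75, -0.66, 1238.17]]
top 45.14771810882282 [-0.06571234  0.          0.          0.          0.        ] [[0.03, -0.98, 0.22, 115.22], [-1.0, -0.02, 0.01, 14.97], [-0.0, -0.22, -0.98, 2064.87]]
{'time': 0.1, 'joint_pos': array([ 9.48504463e-01,  5.28394658e-01,  1.43378222e+00, -1.04170531e-05,
        1.18141322e+00, -1.78514307e-01]), 'dq': array([ 0.00126026, -0.00182677, -0.00206761,  0.00168594, -0.00016467,
        0.00013712]), 'joint_efforts': array([-2.64106866e-04, -4.40984201e+01, -1.77150875e+01,  6.34846534e-02,
        5.33904636e-02, -7.05030675e-05]), 'position': array([267.9339649 , 563.9148616 , 221.65375717]), 'tool_rot': array([-6.91202349e-01, -3.06382109e+00,  2.89459121e-03]), 'ft_force': array([0.4217288 , 0.05593313, 0.00969475]), 'wrist_torque': array([-0.03867196,  0.00704227, -0.01045048]), 'grip_width': 87.09101941076997} 18.700000000000003
```

View pics/scene1.png

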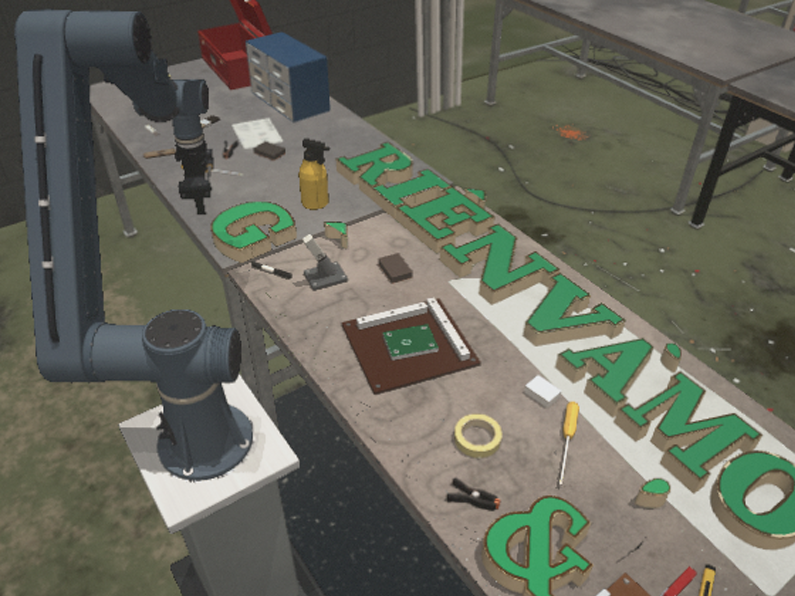

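View pics/top1.png

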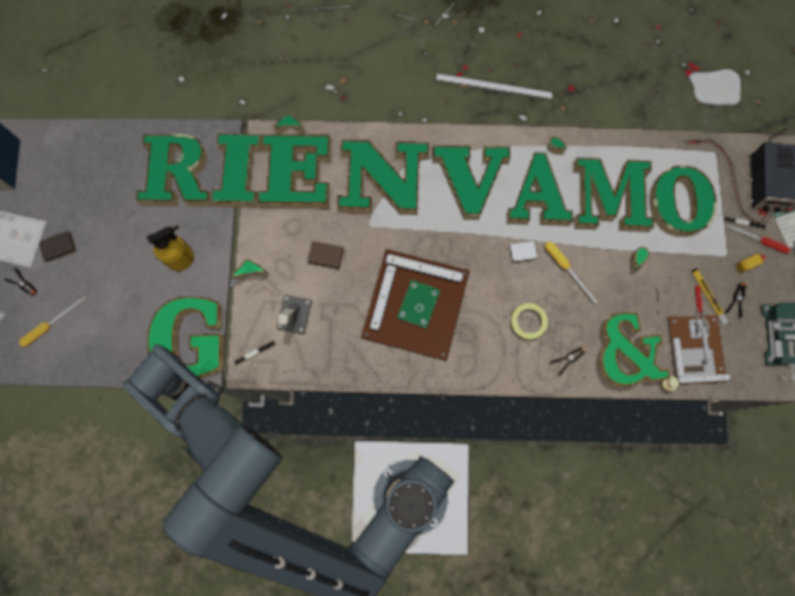

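The scene picture shows the board at about (410,343) with the plate at (410,342), and the stand with the pen at about (322,265). In the top picture the board is at (415,303), the stand at (293,313), and the marker and roof piece lie next to the stand.

Run:
```python
from h import *
import pickle
s=pickle.load(open("top.pkl","rb"));c=pickle.load(open("scene.pkl","rb"))
print("top",atz(s,np.array([[415,304],[418,302],[390,262],[293,313],[255,352],[248,268],[325,255]])/1.42,[12,27,34,14,10,25,20]).round())
save(c,"sc2",(170,150,350,285),4.4)
a=np.load if 0 else None
# wrist cam offset relative to TCP
w=snapshot("wrist");T=np.linalg.inv(np.array(w["world_to_cam"]));st=arm.state()
from scipy.spatial.transform import Rotation as R
Rt=R.from_rotvec(st["tool_rot"]).as_matrix()
print("tool R",Rt.round(3),"cam in tool",(Rt.T@(T[:3,3]-st["position"])).round(1),(Rt.T@T[:3,:3]).round(2),w["fov_y"])
```

```text
top [[547.  -2.  12.]
 [550. -10.  27.]
 [666.  74.  34.]
 [511. 353.  14.]
 [394. 458.  10.]
 [640. 493.  25.]
 [687. 268.  20.]]
tool R [[-0.903  0.429 -0.001]
 [ 0.429  0.903 -0.001]
 [ 0.    -0.002 -1.   ]] cam in tool [  70.1    0.3 -162.9] [[-0.   -0.97 -0.25]
 [ 1.   -0.   -0.  ]
 [-0.   -0.25  0.97]] 59.16613182493941
```

View pics/sc2.png

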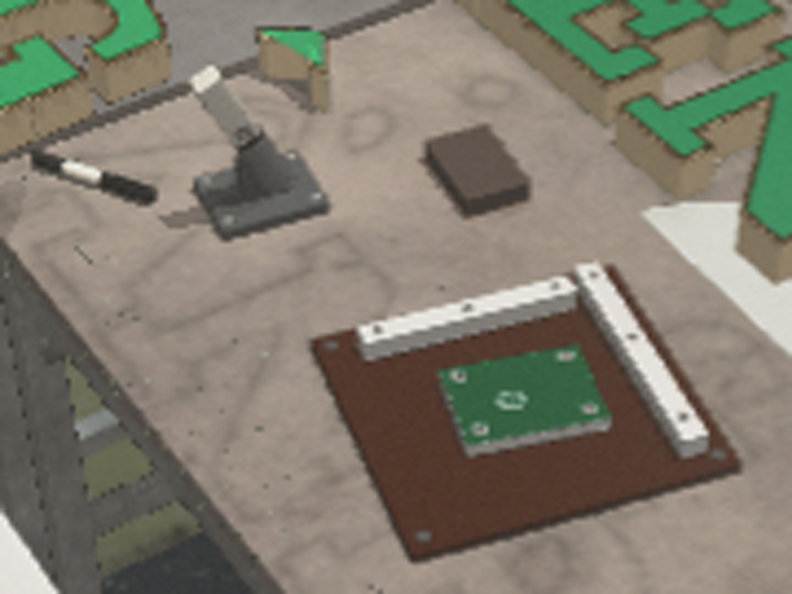

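Call:
carry_out(moves=[[[0.017, -0.038, 0.003], 0.9, 0], [[0.017, -0.038, 0.003], 0.9, 0], [[0.017, -0.038, 0.003], 0.9, 0], [[0.017, -0.038, 0.003], 0.9, 0], [[0.017, -0.038, 0.003], 0.9, 0]])

```text
time: 0.65
position: [351.9, 372.2, 234.8]
tool_rot: [-0.55, -3.091, 0.002]
ft_force: [1.0, -1.1, -0.0]
grip_width: 87.1
```

Call:
carry_out(moves=[[[0.017, -0.038, 0.003], 0.9, 0], [[0.017, -0.038, 0.003], 0.9, 0], [[0.017, -0.038, 0.003], 0.9, 0], [[0.017, -0.038, 0.003], 0.9, 0], [[0.017, -0.038, 0.003], 0.9, 0]])

```text
time: 1.15
position: [438.2, 174.0, 249.9]
tool_rot: [-0.421, -3.111, 0.003]
ft_force: [1.3, -0.0, -0.9]
grip_width: 87.2
```

Call:
carry_out(moves=[[[0.017, -0.038, 0.003], 0.9, 0], [[0.017, -0.038, 0.003], 0.9, 0], [[0.017, -0.038, 0.003], 0.9, 0], [[0.017, -0.038, 0.003], 0.9, 0], [[0, 0, 0], 0, 0]])

```text
time: 1.65
position: [510.3, 10.4, 262.6]
tool_rot: [0.328, 3.124, -0.005]
ft_force: [-0.5, -0.3, -0.5]
grip_width: 86.9
```

Run:
```python
from h import *
import pickle
w=snapshot("wrist");pickle.dump(w,open("w1.pkl","wb"));save(w,"w1",None,1.42);print(arm.state()["position"])
```

```text
[508.45752119  12.58871546 262.06085596]
```

View pics/w1.png

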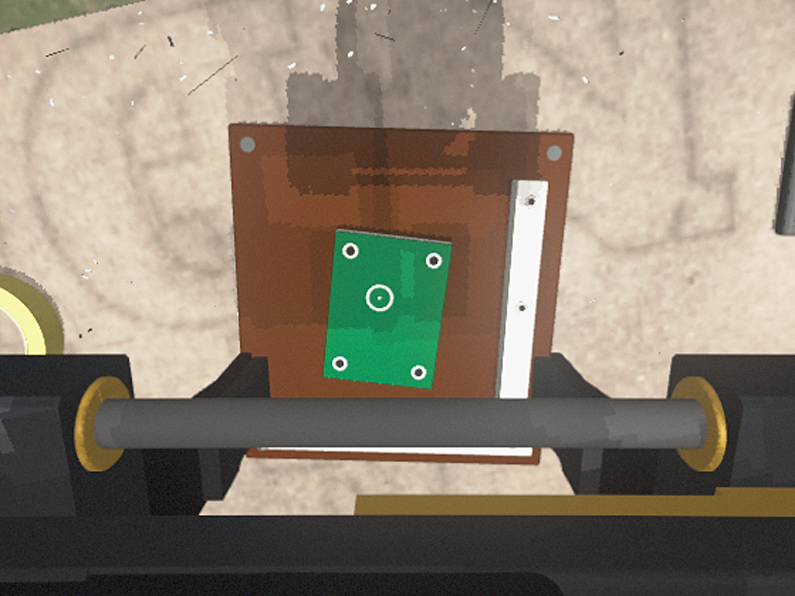

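The wrist picture shows the board corners at (230,124), (574,133), (540,463), (246,457). The plate's top corners are at (337,231), (452,242), (432,388), (324,377), and the ring is at (380,298).

Run:
```python
from h import *
import pickle
w=pickle.load(open("w1.pkl","rb"))
B=atz(w,np.array([[230,124],[574,133],[540,463],[246,457]])/1.42,12)[:,:2]
P=atz(w,np.array([[337,232],[452,243],[432,388],[324,377],[380,298]])/1.42,27)[:,:2]
F=atz(w,np.array([[513,181],[498,398]])/1.42,34)[:,:2]
print(B.round(1));print("board sides",np.linalg.norm(np.roll(B,-1,0)-B,axis=1).round(1))
c=B.mean(0);x=(B[2]-B[1])+(B[3]-B[0]);yv=(B[1]-B[0])+(B[2]-B[3])
print("yaw x",np.degrees(np.arctan2(x[1],x[0])),"yaw from y",np.degrees(np.arctan2(yv[1],yv[0]))-90)
d=F[1]-F[0];print("fence yaw",np.degrees(np.arctan2(d[1],d[0])))
th=np.arctan2(x[1],x[0]);ex=np.array([np.cos(th),np.sin(th)]);ey=np.array([-ex[1],ex[0]])
fc=c+95*ex+85*ey;print("center",c,"fence_corner",fc)
Q=(P-fc)@np.c_[ex,ey];print("plate in fence",Q.round(1));print("sides",np.linalg.norm(np.roll(P[:4],-1,0)-P[:4],axis=1).round(1))
d=P[3]-P[0]+P[2]-P[1];print("plate yaw",np.degrees(np.arctan2(d[1],d[0])),P.round(1))
print("left fence in frame",((F-fc)@np.c_[ex,ey]).round(1))
```

```text
[[ 385.3  -92.4]
 [ 444.9  156.8]
 [ 713.9   93. ]
 [ 654.7 -158.9]]
board sides [256.3 276.5 258.7 277.5]
yaw x -13.606256213472598 yaw from y -13.336273748617089
fence yaw -12.918032745395976
center [ 5.49715194e+02 -3.97174655e-01] fence_corner [662.04515008  59.86874453]
plate in fence [[-157.2 -132.1]
 [-151.4  -44.8]
 [ -32.1  -54.8]
 [ -39.3 -143.1]
 [-106.8  -98.7]]
sides [ 87.6 119.6  88.5 118.5]
plate yaw -18.651549925256873 [[478.1 -31.6]
 [504.4  52. ]
 [617.9  14.2]
 [590.2 -69.9]
 [535.1 -11. ]]
left fence in frame [[-198.4   -3.8]
 [ -28.1   -1.8]]
```

Call:
carry_out(moves=[[[0.002, -0.009, -0.01], -8.5, 80], [[0.002, -0.009, -0.01], -8.5, 80], [[0.002, -0.009, -0.01], -8.5, 80], [[0.002, -0.009, -0.01], -8.5, 80], [[0.002, -0.009, -0.01], -8.5, 80]])

```text
time: 2.2
position: [515.0, -27.4, 210.5]
tool_rot: [-1.446, -2.781, -0.003]
ft_force: [0.8, -0.8, 0.4]
grip_width: 61.4
```

Call:
carry_out(moves=[[[0.002, -0.009, -0.01], -8.5, 80], [[0.002, -0.009, -0.01], -8.5, 80], [[0.002, -0.009, -0.01], -8.5, 80], [[0.002, -0.009, -0.01], -8.5, 80], [[0.002, -0.009, -0.01], -8.5, 80]])

```text
time: 2.7
position: [520.6, -65.4, 157.2]
tool_rot: [-2.359, -2.054, -0.007]
ft_force: [-0.1, 0.8, -0.2]
grip_width: 60.0
```

Call:
carry_out(moves=[[[0.002, -0.007, -0.01], -8.5, 80], [[0, 0, 0], 0, 80]])

```text
time: 2.9
position: [520.6, -70.0, 145.3]
tool_rot: [-2.503, -1.869, -0.005]
ft_force: [-0.2, 0.5, -0.3]
grip_width: 59.7
```

Call:
carry_out(moves=[[[0.005, -0.006, -0.03], 1.6, 80], [[0.005, -0.006, -0.03], 1.6, 80], [[0, -0.002, -0.03], 0, 80], [[0, 0, -0.025], 0, 80], [[0, 0, -0.005], 0, 80]])

```text
time: 3.4
position: [531.6, -78.3, 25.4]
tool_rot: [-2.428, -1.969, -0.01]
ft_force: [0.5, -0.1, 0.2]
grip_width: 59.8
```

Call:
carry_out(moves=[[[0, 0, 0], 0, 80]])

```text
time: 3.5
position: [531.0, -77.1, 25.2]
tool_rot: [-2.424, -1.972, -0.009]
ft_force: [0.3, 0.2, -0.6]
grip_width: 59.5
```

Call:
carry_out(moves=[[[0, 0, -0.007], -1.6, 80], [[0.002, 0.008, 0], 0, 80], [[0.002, 0.008, 0], 0, 80], [[0.002, 0.008, 0], 0, 80], [[0.002, 0.008, 0], 0, 80]])

```text
time: 4.0
position: [542.1, -43.6, 22.1]
tool_rot: [-2.456, -1.942, -0.015]
ft_force: [-0.6, -2.3, -1.2]
grip_width: 59.4
```

Call:
carry_out(moves=[[[0.002, 0.008, 0], 0, 80], [[0.002, 0.008, 0], 0, 80], [[0, 0, 0], 0, 80]])

```text
time: 4.3
position: [546.7, -24.4, 22.7]
tool_rot: [-2.454, -1.946, -0.015]
ft_force: [-0.6, 0.6, -0.7]
grip_width: 59.8
```

Call:
carry_out(moves=[[[-0.002, -0.01, 0], 0, 80], [[0, 0, 0.03], 0, 120], [[-0.007, 0.008, 0.02], 8.5, 120], [[-0.007, 0.008, 0], 8.5, 120], [[-0.007, 0.008, 0], 8.5, 120]])

```text
time: 4.8
position: [524.1, -13.2, 74.1]
tool_rot: [-1.952, -2.449, -0.011]
ft_force: [-0.4, 0.3, -0.9]
grip_width: 47.0
```

Call:
carry_out(moves=[[[-0.007, 0.008, 0], 8.5, 120], [[-0.007, 0.008, 0], 8.5, 120], [[-0.007, 0.008, 0], 8.5, 120], [[-0.007, 0.008, 0], 8.5, 120], [[-0.007, 0.008, 0], 8.5, 120]])

```text
time: 5.3
position: [488.0, 23.9, 75.3]
tool_rot: [-0.919, -2.993, -0.007]
ft_force: [0.2, -0.2, 0.0]
grip_width: 46.2
```

Call:
carry_out(moves=[[[-0.007, 0.008, 0], 8.5, 120], [[-0.004, 0.006, 0], 8.5, 120], [[0, 0, 0], 0, 120]])

```text
time: 5.6
position: [474.9, 37.2, 75.5]
tool_rot: [-0.461, -3.095, -0.005]
ft_force: [0.2, -0.8, 0.7]
grip_width: 46.6
```

Call:
carry_out(moves=[[[-0.002, 0.006, -0.02], 1.8, 120], [[0.001, 0.006, -0.02], 1.8, 120], [[0, 0, -0.015], 0.4, 120], [[0, 0, -0.004], 0, 120], [[0, 0, -0.002], 0, 120]])

```text
time: 6.1
position: [477.7, 45.7, 14.0]
tool_rot: [-0.379, -3.113, -0.005]
ft_force: [-0.1, -0.6, 0.5]
grip_width: 46.5
```

Call:
carry_out(moves=[[[0.004, -0.001, 0.003], 0.5, 120], [[0.008, -0.002, 0.001], 0, 120], [[0.008, -0.002, 0], 0, 120], [[0.008, -0.002, 0], 0, 120], [[0.006, -0.001, 0], 0, 120]])

```text
time: 6.6
position: [512.4, 36.6, 19.8]
tool_rot: [-0.37, -3.11, -0.005]
ft_force: [-0.9, 0.2, -1.1]
grip_width: 46.3
```

Call:
carry_out(moves=[[[0.004, -0.001, 0], 0, 120], [[0.004, -0.001, 0], 0, 120], [[0.002, 0, 0], 0, 120]])

```text
time: 6.9
position: [522.1, 34.3, 19.8]
tool_rot: [-0.369, -3.107, -0.005]
ft_force: [-5.8, -1.8, 3.3]
grip_width: 45.9
```

Call:
carry_out(moves=[[[0.003, -0.001, 0], 0, 120], [[0.003, -0.001, 0], 0, 120], [[0.003, -0.001, 0], 0, 120]])

```text
time: 7.2
position: [522.1, 34.2, 19.9]
tool_rot: [-0.367, -3.087, -0.008]
ft_force: [-4.6, 1.4, 5.2]
grip_width: 46.0
```

Call:
carry_out(moves=[[[0.003, -0.001, 0], 0, 120], [[0.004, -0.001, 0], 0, 120]])

```text
time: 7.4
position: [522.1, 34.2, 20.0]
tool_rot: [-0.365, -3.072, -0.01]
ft_force: [-7.6, 1.4, 6.3]
grip_width: 46.1
```

Call:
carry_out(moves=[[[0.01, -0.002, 0], 0, 120]])

```text
time: 7.5
position: [522.2, 34.2, 20.0]
tool_rot: [-0.361, -3.051, -0.012]
ft_force: [-20.5, 2.8, 17.1]
grip_width: 46.2
```

Run:
```python
from h import *
import pickle
st=arm.state();print(st["position"],st["tool_rot"],st["ft_force"])
w=snapshot("wrist");pickle.dump(w,open("w2.pkl","wb"));save(w,"w2",None,1.42)
```

```text
[522.23077704  34.19673292  20.00722055] [-0.36146297 -3.05070598 -0.01157435] [-20.46748992   2.75145265  17.11452314]
```

View pics/w2.png

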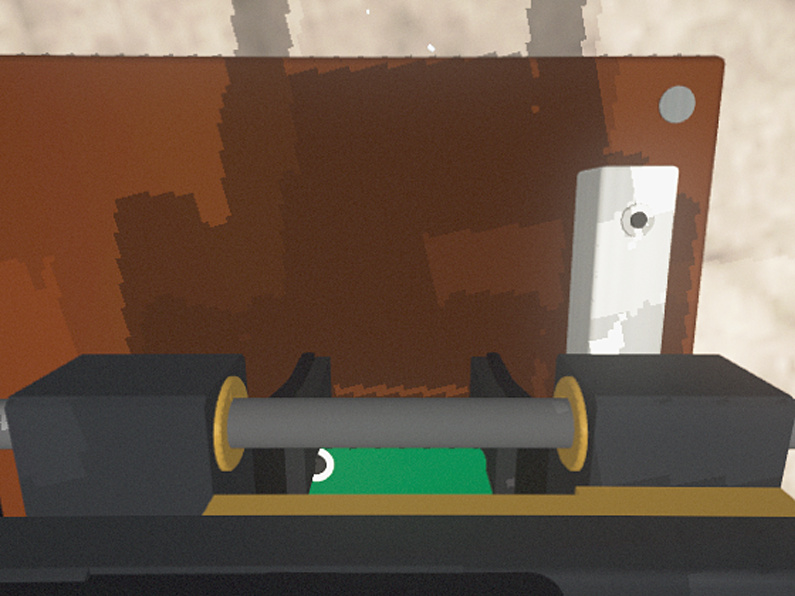

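Call:
carry_out(moves=[[[-0.015, 0.003, 0], 0, 120], [[-0.01, 0.002, 0.02], 0, 120], [[0, 0, 0.03], 0, 120], [[0, 0, 0.01], 0, 120], [[0, 0, 0], 0, 120]])

```text
time: 8.05
position: [499.1, 39.5, 82.0]
tool_rot: [-0.363, -3.057, -0.012]
ft_force: [-0.0, 0.1, -0.8]
grip_width: 46.4
```

```bash
cat >> h.py <<'E'
from scipy.spatial.transform import Rotation as R
def tool():
    st=arm.state();M=R.from_rotvec(st["tool_rot"]).as_matrix()
    e=np.degrees(np.arctan2(M[1,0],M[0,0]))
    print("pos",st["position"].round(1),"yaw",e.round(2),"z axis",M[:,2].round(4),"f",st["ft_force"].round(1),"grip",round(st["grip_width"],1),"t",st["time"])
    return st,M
E
python3 -c "
from h import *
tool()"
```

```text
pos [499.1  39.5  82. ] yaw 166.47 z axis [-0.0621  0.0154 -0.998 ] f [-0.   0.1 -0.8] grip 46.4 t 8.05
```

Call:
carry_out(moves=[[[0.007, -0.008, 0], -8.5, 80], [[0.007, -0.008, 0], -8.5, 80], [[0.007, -0.008, 0], -8.5, 80], [[0.007, -0.008, 0], -8.5, 80], [[0.007, -0.008, 0], -8.5, 80]])

```text
time: 8.55
position: [537.7, -1.3, 79.1]
tool_rot: [-1.469, -2.718, -0.048]
ft_force: [-0.6, 0.0, 0.6]
grip_width: 59.0
```

Call:
carry_out(moves=[[[0.007, -0.008, 0], -8.5, 80], [[0.007, -0.008, 0], -8.5, 80], [[0.007, -0.008, 0], -8.5, 80], [[0.007, -0.008, 0], -8.5, 80], [[0.007, -0.008, 0], -8.5, 80]])

```text
time: 9.05
position: [576.6, -44.6, 73.5]
tool_rot: [-2.375, -2.001, -0.074]
ft_force: [0.5, -0.1, 0.1]
grip_width: 59.6
```

Call:
carry_out(moves=[[[0.007, -0.008, 0], -4, 80], [[0, 0, 0], 0, 80]])

```text
time: 9.25
position: [585.8, -54.6, 71.4]
tool_rot: [-2.452, -1.912, -0.078]
ft_force: [0.3, 0.2, 0.1]
grip_width: 59.8
```

```bash
cat >> h.py <<'E'
th=np.radians(-13.3);ex=np.array([np.cos(th),np.sin(th)]);ey=np.array([-ex[1],ex[0]]);fc=np.array([662,59.5])
def fr(): 
    st,M=tool();print("in fence frame",((st["position"][:2]-fc)@np.c_[ex,ey]).round(1))
E
python3 -c "
from h import *
fr()"
```

```text
pos [585.8 -54.6  71.4] yaw 75.91 z axis [ 0.0202  0.0555 -0.9983] f [0.3 0.2 0.1] grip 59.8 t 9.25
in fence frame [ -48.  -128.6]
```

Call:
carry_out(moves=[[[-0.006, 0.002, -0.02], 0.8, 80], [[-0.005, 0.001, -0.02], 0, 80], [[0, 0, -0.008], 0, 80], [[0, 0, -0.002], 0, 80]])

```text
time: 9.65
position: [575.3, -51.3, 18.2]
tool_rot: [-2.433, -1.937, -0.079]
ft_force: [-0.1, -0.7, -1.0]
grip_width: 59.6
```

```bash
python3 -c "
from h import *
fr()"
```

```text
pos [575.3 -51.3  18.2] yaw 77.05 z axis [ 0.0209  0.0555 -0.9982] f [-0.1 -0.7 -1. ] grip 59.6 t 9.65
in fence frame [ -58.9 -127.8]
```

Call:
carry_out(moves=[[[0.002, 0.008, 0.001], 0, 80], [[0.002, 0.008, 0], 0, 80], [[0.001, 0.006, 0], 0, 80], [[0.001, 0.005, 0], 0, 80], [[0.001, 0.005, 0], 0, 80]])

```text
time: 10.15
position: [581.8, -25.1, 20.3]
tool_rot: [-2.434, -1.953, -0.062]
ft_force: [-8.4, -29.6, 0.3]
grip_width: 59.7
```

Call:
carry_out(moves=[[[0.001, 0.006, 0], 0, 80], [[0.001, 0.006, 0], 0, 80]])

```text
time: 10.35
position: [581.9, -25.4, 20.9]
tool_rot: [-2.44, -1.964, -0.04]
ft_force: [-7.3, -23.6, -0.8]
grip_width: 59.7
```

```bash
python3 -c "
from h import *
fr()"
```

```text
pos [581.9 -25.4  20.9] yaw 77.67 z axis [ 0.0144  0.0227 -0.9996] f [ -7.3 -23.6  -0.8] grip 59.7 t 10.35
in fence frame [ -58.5 -101. ]
```

Call:
carry_out(moves=[[[-0.002, -0.012, 0], 0, 80], [[0, 0, 0.04], 0, 80], [[0.01, 0.025, 0.04], 0, 80], [[0.01, 0.025, 0.04], 0, 80], [[0, 0, 0.035], 0, 80]])

```text
time: 10.85
position: [596.5, 12.9, 176.8]
tool_rot: [-2.438, -1.952, -0.031]
ft_force: [-0.0, -0.2, -0.2]
grip_width: 59.7
```

Run:
```python
from h import *
import pickle
fr()
w=snapshot("wrist");pickle.dump(w,open("w3.pkl","wb"));save(w,"w3",None,1.42)
```

```text
pos [596.5  12.9 176.8] yaw 77.37 z axis [ 0.0043  0.0264 -0.9996] f [-0.  -0.2 -0.2] grip 59.7 t 10.85
in fence frame [-53.  -60.4]
```

View pics/w3.png

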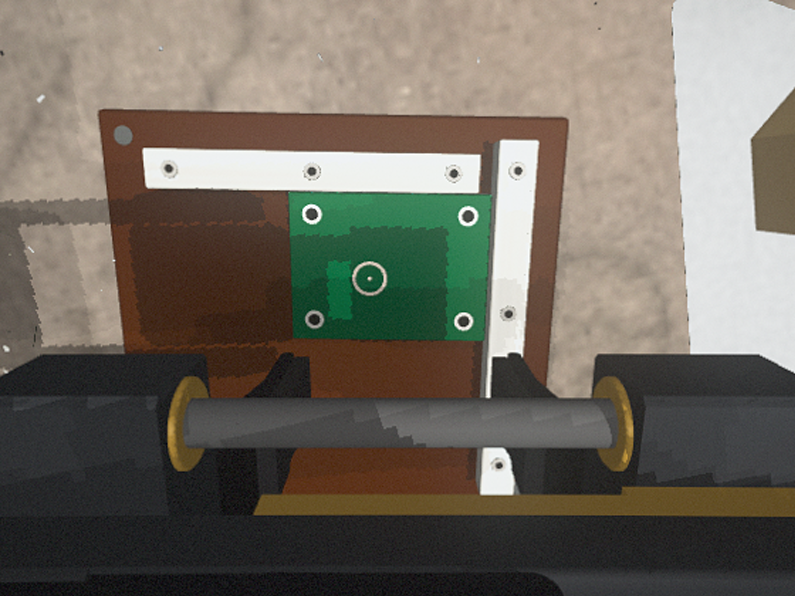

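The plate appears flush: its corners are at (290,192), (492,195), (485,340), (293,339), with the ring at (370,279). I'll check that numerically.

Run:
```python
from h import *
import pickle
w=pickle.load(open("w3.pkl","rb"))
save(w,"w3c",(190,90,370,250),4.4)
P=atz(w,np.array([[290,192],[492,195],[485,340],[293,339],[370,279]])/1.42,27)[:,:2]
print(P.round(1),((P-fc)@np.c_[ex,ey]).round(1))
for a,b in((0,1),(3,2)):d=P[b]-P[a];print(np.degrees(np.arctan2(d[1],d[0])))
F=atz(w,np.array([[145,188],[480,192]])/1.42,34)[:,:2];d=F[1]-F[0];print("left fence",np.degrees(np.arctan2(d[1],d[0])),((F-fc)@np.c_[ex,ey]).round(1))
F=atz(w,np.array([[497,142],[483,395]])/1.42,34)[:,:2];d=F[0]-F[1];print("far fence",np.degrees(np.arctan2(d[1],d[0]))-90,((F-fc)@np.c_[ex,ey]).round(1))
```

```text
[[546.1  85.9]
 [661.   58.4]
 [640.9 -27.8]
 [524.1  -1. ]
 [579.8  25.5]] [[-118.9   -0.9]
 [  -0.7   -1.3]
 [  -0.5  -89.8]
 [-120.3  -90.6]
 [ -72.2  -52. ]]
-13.478682564603426
-12.9518215589586
left fence -13.250397367936346 [[-199.6    0.3]
 [  -8.8    0.4]]
far fence -13.532077100084251 [[  -0.6   27.8]
 [  -1.2 -123.6]]
```

View pics/w3c.png

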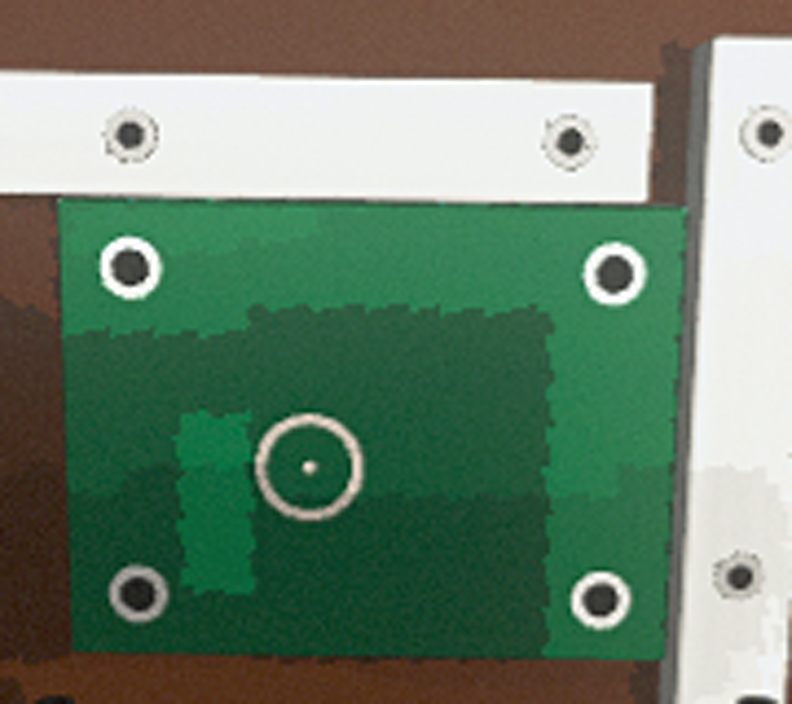

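Call:
carry_out(moves=[[[-0.012, 0.035, 0.015], 0, 0], [[-0.012, 0.035, 0.015], 0, 0], [[-0.012, 0.035, 0.015], 0, 0], [[-0.012, 0.035, 0.015], 0, 0], [[-0.012, 0.035, 0.015], 0, 0]])

```text
time: 11.4
position: [541.2, 190.1, 265.1]
tool_rot: [-2.455, -1.956, -0.058]
ft_force: [0.9, -0.7, -0.3]
grip_width: 85.1
```

Call:
carry_out(moves=[[[-0.012, 0.035, 0.005], 0, 0], [[-0.012, 0.035, 0], 0, 0], [[-0.006, 0.02, 0], 0, 0], [[0, 0, 0], 0, 0]])

```text
time: 11.8
position: [507.8, 290.4, 275.8]
tool_rot: [-2.447, -1.966, -0.076]
ft_force: [-0.3, 0.0, 0.2]
grip_width: 86.9
```

Run:
```python
from h import *
import pickle
tool()
w=snapshot("wrist");pickle.dump(w,open("w4.pkl","wb"));save(w,"w4",None,1.42)
```

```text
pos [507.8 290.4 275.8] yaw 77.59 z axis [ 0.0365  0.032  -0.9988] f [-0.3  0.   0.2] grip 86.9 t 11.8
```

View pics/w4.png

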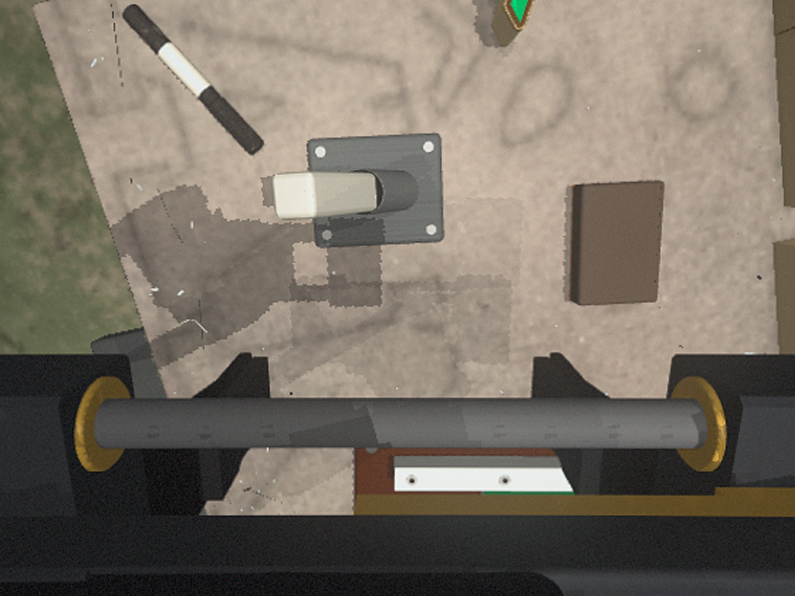

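The stand's foot corners are at (308,137), (440,133), (443,243), (317,246). The pen leans to image left, with its top end at about (294,196) and its collar near (378,192).

Run:
```python
from h import *
import pickle
w=pickle.load(open("w4.pkl","rb"))
F=atz(w,np.array([[308,137],[440,133],[443,243],[316,246]])/1.42,14)
print(F.round(1),np.linalg.norm(np.roll(F,-1,0)-F,axis=1).round(1))
c=F.mean(0);d=(F[1]-F[0]+F[2]-F[3])[:2];e=(F[0]-F[3]+F[1]-F[2])[:2]
y1,y2=np.arctan2(d[1],d[0]),np.arctan2(e[1],e[0])-np.pi/2;print("foot yaw",np.degrees([y1,y2]))
y=(y1+y2)/2;fx=np.array([np.cos(y),np.sin(y),0]);fy=np.array([-fx[1],fx[0],0])
rim=c-8*fx;rim[2]=74;a=-np.sin(np.radians(25))*fx+np.cos(np.radians(25))*np.array([0,0,1]);px=np.cross(fy,a)
g=rim+45*a;top=rim+85*a
print("foot c",c,"rim",rim,"grip",g,"top",top)
print("proj rim,grip",(proj(w,[rim,g])*1.42).round())
print("proj top corners",(proj(w,[top+i*13.5*px+j*12.5*fy for i,j in((-1,-1),(-1,1),(1,1),(1,-1))])*1.42).round())
print("depth pts",atdepth(w,np.array([[285,195],[300,195],[345,195]])/1.42).round(1))
```

```text
[[467.6 404.9  14. ]
 [568.1 386.   14. ]
 [553.4 301.9  14. ]
 [452.5 322.1  14. ]] [102.3  85.3 103.   84.1]
foot yaw [-10.98077723 -10.10893092]
foot c [510.39341706 353.72886146  14.        ] rim [502.52852152 355.19290316  74.        ] grip [483.8318738  358.67326366 114.78385042] top [467.21263138 361.76691745 151.0361619 ]
proj rim,grip [[364. 192.]
 [330. 193.]]
proj top corners [[273. 218.]
 [269. 171.]
 [312. 169.]
 [315. 218.]]
depth pts [[463.4 362.3 150.3]
 [471.9 360.4 154.5]
 [493.1 355.5 126.4]]
```

Call:
carry_out(moves=[[[-0.003, 0.006, 0], 8.4, 0], [[-0.003, 0.006, 0], 8.4, 0], [[-0.003, 0.006, 0], 8.4, 0], [[-0.003, 0.006, 0], 8.4, 0], [[-0.003, 0.006, 0], 8.4, 0]])

```text
time: 12.35
position: [494.5, 314.6, 275.7]
tool_rot: [-1.549, -2.713, -0.068]
ft_force: [0.2, 0.6, 0.6]
grip_width: 86.9
```

Call:
carry_out(moves=[[[-0.003, 0.006, 0], 8.4, 0], [[-0.003, 0.006, 0], 8.4, 0], [[-0.003, 0.006, 0], 8.4, 0], [[-0.003, 0.006, 0], 8.4, 0], [[-0.003, 0.006, 0], 8.4, 0]])

```text
time: 12.85
position: [482.0, 338.4, 275.1]
tool_rot: [-0.446, -3.078, -0.051]
ft_force: [-0.6, 0.3, 0.3]
grip_width: 87.0
```

Call:
carry_out(moves=[[[0, 0.006, 0], 8, 0], [[0, 0, 0], 0, 0]])

```text
time: 13.05
position: [483.0, 342.5, 274.9]
tool_rot: [-0.224, -3.1, -0.046]
ft_force: [0.3, -0.5, -1.3]
grip_width: 87.2
```

```bash
python3 -c "
from h import *
st,M=tool();print('grasp pt',st['position']-18.7*M[:,2])"
```

```text
pos [483.  342.5 274.9] yaw 171.76 z axis [-0.0307  0.0321 -0.999 ] f [ 0.3 -0.5 -1.3] grip 87.2 t 13.05
grasp pt [483.60149232 341.92083595 293.61966052]
```

Call:
carry_out(moves=[[[-0.002, 0.006, -0.02], -1.2, 0], [[-0.002, 0.006, -0.03], -1.2, 0], [[-0.001, 0.005, -0.03], 0, 0], [[0, 0, -0.03], 0, 0], [[0, 0, -0.025], 0, 0]])

```text
time: 13.55
position: [484.4, 355.9, 141.3]
tool_rot: [-0.328, -3.105, -0.056]
ft_force: [-0.0, 0.4, -0.1]
grip_width: 87.1
```

Call:
carry_out(moves=[[[0, 0, -0.02], 0, 0], [[0, 0, 0], 0, 0]])

```text
time: 13.75
position: [482.7, 352.4, 116.9]
tool_rot: [-0.34, -3.097, -0.049]
ft_force: [0.1, -0.4, 0.1]
grip_width: 86.9
```

```bash
python3 -c "
from h import *
st,M=tool();print('grasp pt',st['position']-18.7*M[:,2])"
```

```text
pos [482.7 352.4 116.9] yaw 167.48 z axis [-0.0216  0.0339 -0.9992] f [ 0.1 -0.4  0.1] grip 86.9 t 13.75
grasp pt [483.14894263 351.73906793 135.53864002]
```

Call:
carry_out(moves=[[[-0.003, 0.005, -0.006], 1, 0], [[-0.002, 0.004, -0.005], 1, 0], [[0, 0, 0], 0, 0]])

```text
time: 14.05
position: [479.6, 361.1, 107.2]
tool_rot: [-0.291, -3.105, -0.051]
ft_force: [-0.1, -0.2, 0.2]
grip_width: 86.8
```

```bash
python3 -c "
from h import *
st,M=tool();print('grasp pt',st['position']-18.7*M[:,2])"
```

```text
pos [479.6 361.1 107.2] yaw 169.32 z axis [-0.0197  0.0345 -0.9992] f [-0.1 -0.2  0.2] grip 86.8 t 14.05
grasp pt [479.92687399 360.49545892 125.84585987]
```

Good. I'll close on the pen with moderate force and then draw it out along the axis (-0.415, 0.077, 0.906).

Call:
carry_out(moves=[[[0, 0, 0], 0, 200], [[0, 0, 0], 0, 200], [[0, 0, 0], 0, 200], [[0, 0, 0], 0, 200], [[0, 0, 0], 0, 200]], grip_force=20)

```text
time: 14.55
position: [481.2, 362.4, 110.2]
tool_rot: [-0.29, -3.11, -0.055]
ft_force: [0.9, 0.0, 0.3]
grip_width: 54.8
```

Call:
carry_out(moves=[[[0, 0, 0], 0, 255], [[0, 0, 0], 0, 255]])

```text
time: 14.75
position: [481.2, 362.4, 110.4]
tool_rot: [-0.291, -3.11, -0.056]
ft_force: [0.6, 0.3, -0.4]
grip_width: 39.2
```

Call:
carry_out(moves=[[[0, 0, 0], 0, 255], [[0, 0, 0], 0, 255], [[0, 0, 0], 0, 255], [[0, 0, 0], 0, 255]])

```text
time: 15.15
position: [479.5, 359.2, 109.6]
tool_rot: [-0.289, -3.106, -0.044]
ft_force: [-0.4, -0.9, 2.3]
grip_width: 25.0
```

```bash
python3 -c "
from h import *
st,M=tool();print('grasp pt',st['position']-18.7*M[:,2])"
```

```text
pos [479.5 359.2 109.6] yaw 169.37 z axis [-0.0188  0.0304 -0.9994] f [-0.4 -0.9  2.3] grip 25.0 t 15.15
grasp pt [479.84572553 358.59019281 128.30854518]
```

Call:
carry_out(moves=[[[-0.0042, 0.0008, 0.0091], 0, 255], [[-0.0042, 0.0008, 0.0091], 0, 255], [[-0.0062, 0.0012, 0.0136], 0, 255], [[-0.0062, 0.0012, 0.0136], 0, 255], [[-0.0062, 0.0012, 0.0136], 0, 255]])

```text
time: 15.65
position: [450.2, 364.9, 171.3]
tool_rot: [-0.29, -3.104, -0.045]
ft_force: [-0.0, -0.4, -1.6]
grip_width: 24.9
```

Call:
carry_out(moves=[[[-0.0062, 0.0012, 0.0136], 0, 255], [[-0.0062, 0.0012, 0.0136], 0, 255], [[-0.004, 0.001, 0.02], 0, 255], [[0, 0, 0.03], 0, 255], [[0, 0, 0], 0, 255]])

```text
time: 16.15
position: [429.9, 370.7, 258.5]
tool_rot: [-0.286, -3.109, -0.053]
ft_force: [1.2, 0.1, -1.6]
grip_width: 24.9
```

Run:
```python
from h import *
import pickle
st,M=tool();print('grasp pt',st['position']-18.7*M[:,2])
c=snapshot("scene");pickle.dump(c,open("c5.pkl","wb"))
u,v=proj(c,[st["position"]])[0];print(u,v)
save(c,"c5",(int(u)-60,int(v)-60,int(u)+60,int(v)+60),5)
```

```text
pos [429.9 370.7 258.5] yaw 169.5 z axis [-0.0163  0.0353 -0.9992] f [ 1.2  0.1 -1.6] grip 24.9 t 16.15
grasp pt [430.16106512 370.01124683 277.22774655]
202.78412207046676 144.7083979204806
```

View pics/c5.png

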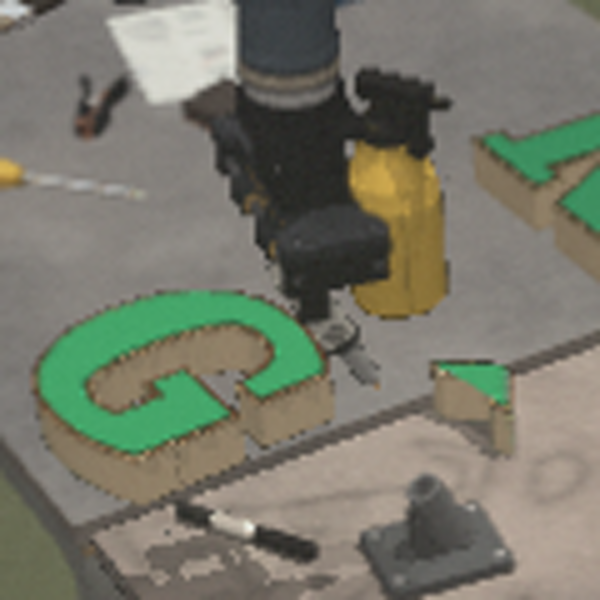

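Step 2 looks done: the pen is out of the stand and held at about 25°. The tool only turns about z, so I'll stand the pen up by pivoting its nose against the free part of the far fence with a light grip.

Call:
carry_out(moves=[[[0.008, -0.025, 0], -0.6, 255], [[0.011, -0.035, 0], -0.6, 255], [[0.011, -0.036, 0], -0.5, 255], [[0.011, -0.036, 0], -0.5, 255], [[0.011, -0.036, 0], -0.5, 255]])

```text
time: 16.7
position: [475.1, 200.5, 252.5]
tool_rot: [-0.346, -3.091, -0.048]
ft_force: [1.3, -0.1, -1.2]
grip_width: 24.8
```

Call:
carry_out(moves=[[[0.011, -0.036, 0], 0, 255], [[0.011, -0.036, 0], 0, 255], [[0.011, -0.036, 0], 0, 255], [[0.011, -0.036, 0], 0, 255], [[0.011, -0.036, 0], 0, 255]])

```text
time: 17.2
position: [525.7, 13.7, 246.8]
tool_rot: [-0.345, -3.078, -0.048]
ft_force: [-0.2, -0.0, -1.5]
grip_width: 24.4
```

Call:
carry_out(moves=[[[0.011, -0.036, 0], 0, 255], [[0.005, -0.02, 0], 0, 255], [[0, 0, 0], 0, 255]])

```text
time: 17.5
position: [541.2, -49.0, 243.1]
tool_rot: [-0.354, -3.071, -0.048]
ft_force: [0.7, 0.3, -1.7]
grip_width: 24.7
```

```bash
cat >> h.py <<'E'
def G():
    st,M=tool();g=st['position']-18.7*M[:,2];print("G",g.round(1),"frame",((g[:2]-fc)@np.c_[ex,ey]).round(1),"tilt frame",(M[:2,2]@np.c_[ex,ey]).round(4));return g
E
python3 -c "
from h import *
G()"
```

```text
pos [541.2 -49.  243.1] yaw 166.87 z axis [-0.0455  0.0362 -0.9983] f [ 0.7  0.3 -1.7] grip 24.7 t 17.5
G [542.  -49.6 261.8] frame [ -91.7 -133.8] tilt frame [-0.0526  0.0247]
```

Call:
carry_out(moves=[[[0.002, -0.001, -0.03], 0, 255], [[0, 0, -0.04], 0, 255], [[0, 0, -0.03], 0, 255], [[0, 0, -0.025], 0, 255], [[0, 0, -0.008], 0, 255]])

```text
time: 18.0
position: [540.0, -46.3, 104.9]
tool_rot: [-0.357, -3.068, -0.052]
ft_force: [-1.0, 0.2, -0.9]
grip_width: 24.9
```

Call:
carry_out(moves=[[[0, 0, 0], 0, 255]])

```text
time: 18.1
position: [538.5, -45.1, 103.5]
tool_rot: [-0.355, -3.064, -0.054]
ft_force: [0.3, -0.5, -1.1]
grip_width: 24.9
```

Run:
```python
from h import *
import pickle
g=G()
w=snapshot("wrist");pickle.dump(w,open("w6.pkl","wb"))
c=snapshot("scene");u,v=proj(c,[g])[0].astype(int);a=c["pixels"][v-45:v+75,u-60:u+60]
b=w["pixels"]
im=np.hstack([cv2.resize(b,(480,360)),cv2.resize(a,(320,320),interpolation=cv2.INTER_CUBIC)[:360].copy() if 0 else cv2.copyMakeBorder(cv2.resize(a,(320,320),interpolation=cv2.INTER_CUBIC),0,40,0,0,0)])
cv2.imwrite("pics/p6.png",im[:,:,::-1])
```

```text
pos [538.5 -45.1 103.5] yaw 166.82 z axis [-0.0518  0.041  -0.9978] f [ 0.3 -0.5 -1.1] grip 24.9 t 18.1
G [539.5 -45.9 122.2] frame [ -95.  -130.7] tilt frame [-0.0599  0.028 ]
```

View pics/p6.png

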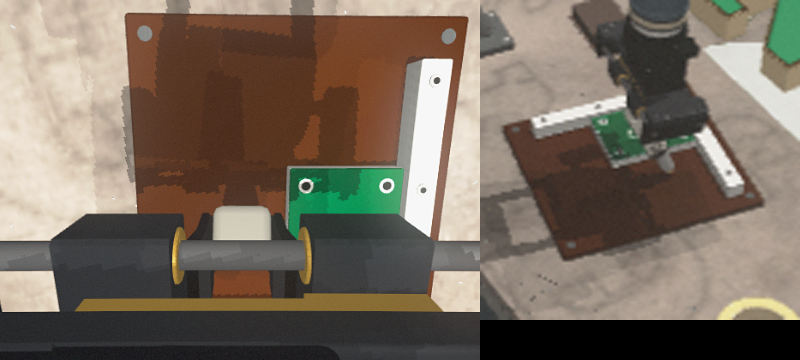

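Call:
carry_out(moves=[[[0.01, -0.003, 0], 0, 255], [[0.01, -0.003, 0], 0, 255], [[0.01, -0.002, 0], 0, 255], [[0.008, -0.002, 0], 0, 255], [[0, 0, 0], 0, 255]], grip_force=7)

```text
time: 18.7
position: [585.9, -57.6, 110.4]
tool_rot: [-0.357, -3.08, -0.049]
ft_force: [0.3, 0.4, -1.3]
grip_width: 25.4
```

```bash
python3 -c "
from h import *
G()"
```

```text
pos [585.9 -57.6 110.4] yaw 166.83 z axis [-0.0364  0.0363 -0.9987] f [ 0.3  0.4 -1.3] grip 25.4 t 18.7
G [586.6 -58.3 129. ] frame [ -46.3 -132. ] tilt frame [-0.0437  0.0269]
```

Call:
carry_out(moves=[[[-0.008, 0.002, 0], 0, 255], [[0, 0, -0.006], 0, 255], [[0.003, -0.001, -0.001], 0, 255]])

```text
time: 19.0
position: [579.2, -56.1, 102.9]
tool_rot: [-0.356, -3.078, -0.05]
ft_force: [-0.3, 0.4, -1.9]
grip_width: 24.9
```

```bash
python3 -c "
from h import *
G()"
```

```text
pos [579.2 -56.1 102.9] yaw 166.83 z axis [-0.0384  0.0369 -0.9986] f [-0.3  0.4 -1.9] grip 24.9 t 19.0
G [579.9 -56.8 121.6] frame [ -53.2 -132.1] tilt frame [-0.0459  0.027 ]
```

Call:
carry_out(moves=[[[0.006, -0.001, 0.001], 0, 255], [[0.005, -0.001, 0.001], 0, 255], [[0.005, -0.001, 0.001], 0, 255]])

```text
time: 19.3
position: [593.4, -58.6, 105.1]
tool_rot: [-0.355, -3.072, -0.051]
ft_force: [-1.4, -0.2, -0.2]
grip_width: 25.0
```

Call:
carry_out(moves=[[[0.006, -0.001, 0.001], 0, 255], [[0.005, -0.001, 0.001], 0, 255]])

```text
time: 19.5
position: [604.7, -60.7, 107.2]
tool_rot: [-0.355, -3.07, -0.051]
ft_force: [-1.6, -0.2, -0.4]
grip_width: 25.0
```

```bash
python3 -c "
from h import *
G()"
```

```text
pos [604.7 -60.7 107.2] yaw 166.85 z axis [-0.0467  0.0388 -0.9982] f [-1.6 -0.2 -0.4] grip 25.0 t 19.5
G [605.6 -61.4 125.9] frame [ -27.1 -130.7] tilt frame [-0.0544  0.027 ]
```

Call:
carry_out(moves=[[[0.002, 0, 0.004], 0, 255], [[0.005, -0.001, 0.001], 0, 255], [[0.005, -0.001, 0], 0, 255], [[0.004, -0.001, 0], 0, 255]])

```text
time: 19.9
position: [622.3, -64.0, 113.0]
tool_rot: [-0.355, -3.07, -0.051]
ft_force: [-1.0, 0.1, -0.3]
grip_width: 25.1
```

```bash
cat >> h.py <<'E'
def look(n):
    g=G();w=snapshot("wrist")
    import pickle;pickle.dump(w,open(n+"w.pkl","wb"))
    c=snapshot("scene");pickle.dump(c,open(n+"c.pkl","wb"))
    u,v=proj(c,[g])[0].astype(int);print("scene crop origin",u-35,v-20,"scale 8; wrist left scale .714")
    a=cv2.resize(c["pixels"][v-20:v+50,u-35:u+35],(400,400),interpolation=cv2.INTER_CUBIC)
    b=cv2.copyMakeBorder(cv2.resize(w["pixels"],(400,300)),0,100,0,0,0)
    cv2.imwrite("pics/"+n+".png",np.hstack([b,a])[:,:,::-1])
E
python3 -c "
from h import *
look('p7')"
```

```text
pos [622.3 -64.  113. ] yaw 166.86 z axis [-0.0467  0.0387 -0.9982] f [-1.   0.1 -0.3] grip 25.1 t 19.9
G [623.2 -64.7 131.7] frame [  -9.2 -129.8] tilt frame [-0.0543  0.0269]
scene crop origin 281 197 scale 8; wrist left scale .714
```

View pics/p7.png

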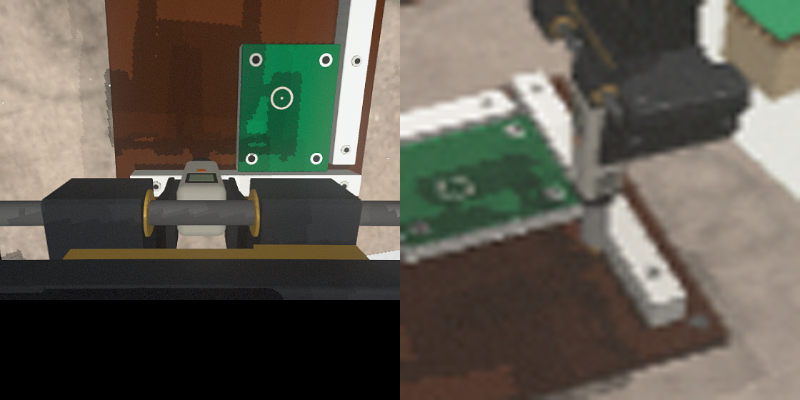

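The pen looks upright, with its nose against the fence at crop position (594,245), and the plate is still flush. I'll check the tilt from depth by fitting planes to the screen face and the cap.

```bash
cat >> h.py <<'E'
def pts(s,u0,v0,u1,v1):
    uu,vv=np.meshgrid(np.arange(u0,u1),np.arange(v0,v1));uv=np.c_[uu.ravel(),vv.ravel()]
    o,d=ray(s,uv);return o+d*s["depth"][uv[:,1],uv[:,0]][:,None]
def fp(s):
    X=np.c_[ex,ey]
    def loc(p): return np.c_[(p[:,:2]-fc)@X,p[:,2]]
    return loc
E
python3 - <<'E'
from h import *
import pickle
g=np.array([-9.2,-129.8,131.7])
w=pickle.load(open("p7w.pkl","rb"));c=pickle.load(open("p7c.pkl","rb"))
L=fp(w)
p=L(pts(w,268,220,292,280)).reshape(60,24,3)
for r in range(0,60,4): print(220+r,np.median(p[r],0).round(1))
# scene: rows through pen
q=L(pts(c,305,208,325,242)).reshape(34,20,3)
for r in range(0,34,3): 
    m=(abs(q[r,:,0]+15)<25)&(abs(q[r,:,1]+135)<25);print(208+r,np.where(m)[0]+305 if m.any() else 0,q[r][m].mean(0).round(1))
a=np.array([[-9,-130,z] for z in range(150,20,-20)],float)
W=np.c_[a[:,:2]@np.c_[ex,ey].T+fc,a[:,2]];print(proj(c,W).round(1))
E
```

```text
220 [ -13.  -128.    12.8]
224 [ -24.8 -129.    77.4]
228 [ -26.1 -129.9   92.3]
232 [ -26.8 -129.6  103.7]
236 [ -27.5 -129.8  113.6]
240 [ -28.1 -130.   122.9]
244 [ -29.6 -130.2  134.6]
248 [ -30.1 -130.8  141.7]
252 [ -30.6 -130.5  148.5]
256 [ -29.9 -130.6  151.2]
260 [ -29.5 -130.7  154.6]
264 [ -28.7 -130.7  156.4]
268 [ -27.4 -130.7  156.9]
272 [ -26.1 -130.7  157.6]
276 [ -24.8 -130.7  157.9]
208 0 [nan nan nan]
211 0 [nan nan nan]
214 [311 312] [ -25.4 -126.1  147.5]
217 [311 312 313 314 315 316 317] [ -22.4 -140.6  144.9]
220 [311 312 313 314 315 316 317 318] [ -19.9 -141.   130.9]
223 [311 312 313 314 315 316 317 318] [ -18.8 -140.5  116.3]
226 [311 312 313 314 315 316 317 318 319] [ -14.9 -138.3   99.3]
229 [311 312 313 314 315 316 317 318 319] [ -14.5 -139.2   85.7]
232 [313 314 315 316 317] [ -14.6 -141.1   73.2]
235 [313 314 315 316 317 318] [  -7.3 -132.7   48.8]
238 [313 314 315 316 317 318 319 321] [  -4.3 -137.2   37.1]
241 [305 306 307 308 309 310 311 312 313 314 315 316 317 318 319 320 321] [ -12.4 -126.5   15.3]
[[316.4 213. ]
 [316.1 217.4]
 [315.7 221.8]
 [315.4 226. ]
 [315.1 230.2]
 [314.8 234.4]
 [314.5 238.4]]<stdin>:11: RuntimeWarning: Mean of empty slice.
  ret = um.true_divide(
```

Remaining lean is about 4.7° towards −x, because the pen axis sits about 7 mm behind the finger centre. I'll push 8 mm more.

Call:
carry_out(moves=[[[0.004, -0.001, 0], 0, 255], [[0.004, -0.001, 0], 0, 255], [[0.002, 0, 0], 0, 255]])

```text
time: 20.3
position: [632.8, -66.2, 112.6]
tool_rot: [-0.355, -3.07, -0.051]
ft_force: [-1.3, -0.3, -0.1]
grip_width: 24.8
```

```bash
cat >> h.py <<'E'
def pen(u0=258,u1=300,v0=200,v1=300,w=None):
    # axis of pen from -x (screen) face seen by the wrist camera, in fence frame
    g=G();gf=np.r_[(g[:2]-fc)@np.c_[ex,ey],g[2]]
    w=w or snapshot("wrist");p=fp(w)(pts(w,u0,v0,u1,v1))
    m=(abs(p[:,1]-gf[1])<8)&(p[:,2]>gf[2]-45)&(p[:,2]<gf[2]+14)&(p[:,0]<gf[0]+5)&(p[:,0]>gf[0]-45);p=p[m]
    for _ in range(4):
        A=np.c_[p[:,1]-gf[1],p[:,2]-gf[2],np.ones(len(p))];k=np.linalg.lstsq(A,p[:,0],rcond=None)[0];r=p[:,0]-A@k;p=p[abs(r)<max(1.5*r.std(),.3)]
    print("face: n",len(p),"yaw slope",k[0].round(3),"lean dx/dz",k[1].round(4),"axis x at G",(k[2]+13.5).round(1),"minus G",(k[2]+13.5-gf[0]).round(1),"res",r.std().round(2));return w
E
python3 -c "
from h import *
import pickle
pen()"
```

```text
pos [632.8 -66.2 112.6] yaw 166.86 z axis [-0.0469  0.0387 -0.9982] f [-1.3 -0.3 -0.1] grip 24.8 t 20.3
G [633.7 -66.9 131.3] frame [   1.6 -129.5] tilt frame [-0.0545  0.0268]
face: n 913 yaw slope -0.011 lean dx/dz 0.0233 axis x at G -5.6 minus G -7.1 res 0.15
```

Call:
carry_out(moves=[[[0, 0, 0], 0, 255], [[0, 0, 0], 0, 255], [[-0.006, 0.002, 0.003], 0, 255], [[-0.008, 0.002, 0.015], 0, 255], [[-0.002, 0.002, 0.02], 0, 255]], grip_force=25)

```text
time: 20.85
position: [615.3, -59.6, 149.6]
tool_rot: [-0.356, -3.067, -0.053]
ft_force: [-0.0, -0.2, -1.7]
grip_width: 24.6
```

Call:
carry_out(moves=[[[-0.008, 0.018, 0], 0, 255], [[-0.008, 0.02, 0], 0, 255], [[-0.008, 0.02, 0], 0, 255], [[-0.006, 0.016, 0], 0, 255], [[0, 0, 0], 0, 255]])

```text
time: 21.35
position: [581.7, 22.1, 153.8]
tool_rot: [-0.355, -3.074, -0.054]
ft_force: [-0.1, 0.2, -1.4]
grip_width: 25.2
```

```bash
python3 -c "
from h import *
import pickle
w=pen();pickle.dump(w,open('p8w.pkl','wb'))"
```

```text
pos [581.7  22.1 153.8] yaw 166.85 z axis [-0.0423  0.0398 -0.9983] f [-0.1  0.2 -1.4] grip 25.2 t 21.35
G [582.5  21.4 172.5] frame [-68.6 -55.4] tilt frame [-0.0504  0.029 ]
face: n 960 yaw slope -0.005 lean dx/dz 0.0228 axis x at G -75.7 minus G -7.1 res 0.16
```

Call:
carry_out(moves=[[[0.003, 0, -0.008], 0, 255], [[0.003, 0, -0.008], 0, 255], [[0, 0, -0.005], 0, 255], [[0, 0, 0], 0, 255]])

```text
time: 21.8
position: [590.3, 19.5, 129.9]
tool_rot: [-0.357, -3.076, -0.051]
ft_force: [0.0, 0.0, -1.0]
grip_width: 24.8
```

```bash
python3 -c "
from h import *
pen();look('p9')"
```

```text
pos [590.3  19.5 129.9] yaw 166.78 z axis [-0.0404  0.0378 -0.9985] f [ 0.  0. -1.] grip 24.8 t 21.8
G [591.1  18.8 148.6] frame [-59.6 -56. ] tilt frame [-0.048   0.0275]
face: n 941 yaw slope -0.004 lean dx/dz 0.0203 axis x at G -66.8 minus G -7.1 res 0.16
pos [590.6  19.4 130.2] yaw 166.78 z axis [-0.0398  0.0376 -0.9985] f [ 0.8 -0.1 -0.9] grip 24.9 t 21.85
G [591.3  18.7 148.9] frame [-59.4 -56. ] tilt frame [-0.0474  0.0275]
scene crop origin 259 183 scale 8; wrist left scale .714
```

View pics/p9.png

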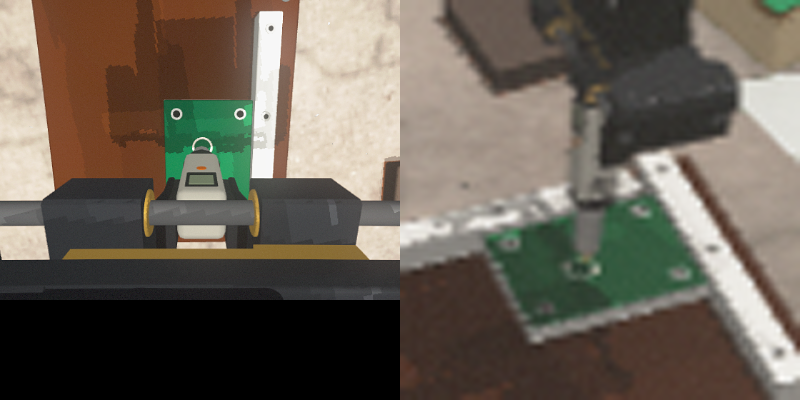

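Call:
carry_out(moves=[[[-0.002, 0.0015, -0.0015], 0, 255], [[-0.001, 0.001, -0.0015], 0, 255], [[0, 0, 0], 0, 255]])

```text
time: 22.25
position: [587.9, 21.8, 128.4]
tool_rot: [-0.359, -3.079, -0.051]
ft_force: [0.3, 0.3, -0.5]
grip_width: 25.2
```

```bash
python3 -c "
from h import *
pen()"
```

```text
pos [587.9  21.8 128.4] yaw 166.74 z axis [-0.0375  0.0375 -0.9986] f [ 0.3  0.3 -0.5] grip 25.2 t 22.25
G [588.6  21.1 147.1] frame [-62.6 -54.3] tilt frame [-0.0451  0.0278]
face: n 969 yaw slope -0.001 lean dx/dz 0.0165 axis x at G -69.7 minus G -7.1 res 0.16
```

Call:
carry_out(moves=[[[0, 0, -0.002], 0, 255], [[0, 0, -0.002], 0, 255], [[0, 0, 0], 0, 255]])

```text
time: 22.6
position: [588.2, 21.8, 124.7]
tool_rot: [-0.358, -3.08, -0.051]
ft_force: [0.7, 0.1, -1.6]
grip_width: 24.9
```

Call:
carry_out(moves=[[[0, 0, -0.001], 0, 255], [[0, 0, 0], 0, 255]])

```text
time: 22.8
position: [588.3, 21.8, 123.5]
tool_rot: [-0.358, -3.08, -0.051]
ft_force: [-0.4, 0.1, -1.5]
grip_width: 24.4
```

Call:
carry_out(moves=[[[0, 0, -0.002], 0, 255], [[0, 0, 0], 0, 255]])

```text
time: 23.0
position: [588.5, 21.8, 121.8]
tool_rot: [-0.358, -3.081, -0.051]
ft_force: [-0.6, -0.7, 0.7]
grip_width: 24.6
```

Call:
carry_out(moves=[[[0, 0, -0.001], 0, 255], [[0, 0, 0], 0, 255]])

```text
time: 23.2
position: [588.5, 21.8, 121.1]
tool_rot: [-0.358, -3.08, -0.051]
ft_force: [0.1, 0.7, 1.3]
grip_width: 24.8
```

Call:
carry_out(moves=[[[0, 0, -0.001], 0, 255], [[0, 0, 0], 0, 255]])

```text
time: 23.4
position: [588.5, 21.9, 120.4]
tool_rot: [-0.358, -3.081, -0.051]
ft_force: [-0.7, 0.2, 0.1]
grip_width: 24.8
```

Call:
carry_out(moves=[[[0, 0, -0.001], 0, 255], [[0, 0, 0], 0, 255]])

```text
time: 23.6
position: [588.5, 21.9, 119.5]
tool_rot: [-0.358, -3.081, -0.051]
ft_force: [-1.2, -0.9, 1.4]
grip_width: 24.7
```

Call:
carry_out(moves=[[[0, 0, 0], 0, 255]])

```text
time: 23.7
position: [588.5, 21.8, 119.6]
tool_rot: [-0.358, -3.081, -0.051]
ft_force: [-0.3, -0.1, 1.3]
grip_width: 25.0
```

Call:
carry_out(moves=[[[0, 0, 0], 0, 255]])

```text
time: 23.8
position: [588.5, 21.9, 119.6]
tool_rot: [-0.358, -3.081, -0.051]
ft_force: [-0.4, 0.3, 1.6]
grip_width: 24.9
```

Call:
carry_out(moves=[[[0, 0, 0], 0, 255]])

```text
time: 23.9
position: [588.5, 21.8, 119.6]
tool_rot: [-0.358, -3.081, -0.051]
ft_force: [-0.9, -0.6, 2.0]
grip_width: 24.7
```

Call:
carry_out(moves=[[[0, 0, 0], 0, 255]])

```text
time: 24.0
position: [588.5, 21.9, 119.6]
tool_rot: [-0.358, -3.081, -0.051]
ft_force: [-0.7, -1.1, 0.7]
grip_width: 24.7
```

```bash
python3 -c "
from h import *
pen();look('p10')"
```

```text
pos [588.5  21.9 119.6] yaw 166.77 z axis [-0.0357  0.0372 -0.9987] f [-0.7 -1.1  0.7] grip 24.7 t 24.0
G [589.1  21.2 138.3] frame [-62.1 -54.1] tilt frame [-0.0433  0.028 ]
face: n 935 yaw slope -0.006 lean dx/dz 0.0155 axis x at G -69.2 minus G -7.1 res 0.16
pos [588.5  21.9 119.6] yaw 166.77 z axis [-0.0357  0.0372 -0.9987] f [-0.3  0.4  1.7] grip 24.8 t 24.05
G [589.2  21.2 138.3] frame [-62.1 -54.1] tilt frame [-0.0433  0.028 ]
scene crop origin 258 185 scale 8; wrist left scale .714
```

The picture limit is reached, so I'll check the plate numerically from the green pixels.

Run:
```python
from h import *
import pickle
for n in("p7w","p9w","p10w"):
    w=pickle.load(open(n+".pkl","rb"));hsv=cv2.cvtColor(w["pixels"],cv2.COLOR_RGB2HSV)
    m=cv2.inRange(hsv,(65,100,30),(90,255,255));k,lab,st,_=cv2.connectedComponentsWithStats(m);i=1+st[1:,4].argmax()
    v,u=np.where(lab==i);P=(atz(w,np.c_[u,v],27)[:,:2]-fc)@np.c_[ex,ey]
    e=[(y,P[abs(P[:,1]-y)<1.5][:,0].min()) for y in(-80,-65,-50,-35,-20,-10)]
    f=[(x,P[abs(P[:,0]-x)<1.5][:,1].max()) for x in(-115,-105,-95,-85)]
    print(n,"-x edge",[round(b,1) for a,b in e],"slope",np.polyfit(*zip(*e),1)[0].round(4),"+y edge",[round(b,1) for a,b in f])
```

```text
p7w -x edge [np.float64(-119.9), np.float64(-120.0), np.float64(-120.0), np.float64(-120.0), np.float64(-120.0), np.float64(-120.0)] slope -0.0013 +y edge [np.float64(-0.8), np.float64(-1.0), np.float64(-0.8), np.float64(-0.8)]
p9w -x edge [np.float64(-120.2), np.float64(-120.2), np.float64(-120.2), np.float64(-120.2), np.float64(-120.2), np.float64(-120.2)] slope 0.0008 +y edge [np.float64(-0.7), np.float64(-1.0), np.float64(-1.4), np.float64(-1.0)]
p10w -x edge [np.float64(-120.5), np.float64(-120.5), np.float64(-120.5), np.float64(-120.5), np.float64(-119.8), np.float64(-120.4)] slope 0.0056 +y edge [np.float64(-1.0), np.float64(-1.3), np.float64(-0.9), np.float64(-1.2)]
```

The plate is flush and square, and the tip is in the ring with the press at about half. Handing in.

```bash
python3 -c "
from h import *
print(job.close_job());tool()"
```

```text
the job is handed in; nothing more can be done
None
the job is handed in; nothing more can be done
```

The plate is pushed into the fence corner, and the pen is held upright with its tip in the white ring, pressed about half-way. I handed the job in at about 24 s. No verdict was reported.

**How it was done:** I pushed the plate home with both fingers, first along +y, then +x, then +y again. I drew the pen out along its tube. The tool cannot be tilted on command, so I stood the pen up by swinging its nose against the free part of the far fence with a light grip. I then tightened the grip to 25 N and lowered the pen onto the ring.

**Last checks:**

| Check | Measured | Limit |
|---|---|---|
| Plate to far fence | within about 0.5 mm | 2.5 mm |
| Plate to left fence | about 1 mm | 2.5 mm |
| Plate squareness | about 0.006 rad | 0.025 rad |
| Pen lean | about 0.03 rad | 0.1 rad |
| Tip from ring centre | about 1.5 mm (computed) | 8 mm |
| Force on the plate | about 3 N | 1 to 7 N |
| Spring tip pressed in | about 3 to 3.5 mm (estimated) | 1.5 to 6.8 mm |

- **Not directly measured:** the spring travel comes from the force and the height at first contact. The force reading had about 0.7 N of noise.
- **Not seen at the end:** the final picture could not be viewed because the picture limit was reached. The last plate check is from image measurements only, and I did not measure the bystanders again.
- **Tool tilt:** the tool crept about 3° off vertical during the work. The pen lean above includes the effect of this.

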